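# Issue the spare nest from its sliding-cover case

### The job

Fetch the spare nest from the blue case: press the thumb end of the sliding cover down, behind its red thumb bar, so that the cover's far end tips up over the yellow stop lip, and slide the cover forward, away from the robot, until it is fully off the case and lies flat on the grey parking ledge beyond. Take the nest out and set it down flat and right way up inside the green tray without dropping it, then press the red plunger of the counter fully down to its stop and let it come back up. Leave the label roll, the tape measure and the brass weight where they are.

Things in the scene. Friction and masses are not known exactly. Their poses are not given: they have to be found in the camera images.
- nest_case: Blue open-topped case, fixed, 142 x 128 mm (x, y), side walls 73 mm high, parking ledge on its +x side. Origin: centre of the case's underside, on the bench; x points the way the cover slides off (away from the robot), z up. Inside: floor at z 20 mm, free x -67 to 65, |y| under 50 mm. Rear wall only 46 mm high, with 66 mm corner posts at |y| 46 to 56.
- case_pivot (a point): Edge about which the cover tips like a see-saw, at case x -18, z 60 mm: the groove floor is at z 60 ahead of it and dips to z 51 mm behind it. From here to case x 22 mm dark rails over both side walls (|y| 46 to 64, underside z 73, top z 78 mm) hold the cover down.
- case_lip (a point): Middle of the top of the yellow stop lip, at case x 68, z 66 mm. The lip runs right across, x 65.5 to 71 mm, and stands 6 mm above the groove floor.
- case_ledge (a point): Middle of the parking ledge's top, at case x 130, z 64 mm: dark grey plate from x 71 to 190 mm, between side guides 6 mm higher (inner faces |y| 56 mm), open at its far end.
- cover: Loose flat aluminium plate, 130 x 108 x 5 mm (x, y, z), about 0.25 kg, axes as the case's. Origin: centre of its underside; shut, at case x -1, z 60 mm. A red thumb bar stands across it at its x -42 to -34 mm, 66 mm long in y, top 23 mm above the underside. Pushed off, its underside lies at z 64 mm and its origin beyond case x 136 mm; it may overhang the ledge's far end.
- cover_press (a point): Where to press: ribbed patch on top of the cover's thumb end, 12 mm behind the thumb bar's rear face, 11 mm from the rear edge. About 2 to 3 N brings it some 7 mm down to a firm stop and the far end 15 mm up. Pushed forward so, the far end comes over the lip and stays over it; then the thumb bar's rear face can be pushed on with a finger just above the plate.
- cover_nose (a point): Middle of the cover's far (+x) lower edge, the end that must tip over the lip.
- nest: Spare nest: grey metal block 44 x 66 x 24 mm (x, y, z) (block 16 mm high, with two pale ribs on top up to 24 mm), about 0.15 kg, lying in the case under the cover. Origin: centre of its underside. Grasp it across its x (44 mm).
- issue_tray: Green tray, fixed, 124 x 100 mm (x, y), rim 14 mm high, walls 4 mm, inner floor 4 mm above the bench. Origin: centre of its underside.
- counter: Issue counter, fixed: grey housing on a 76 x 68 mm foot, with a red spring plunger head 34 mm across on top. Origin: centre of its underside; z up.
- plunger_top (a point): Centre of the plunger head's upper face, 85 mm above the bench when up.
- plunger (a joint): Plunger travel in m: 0 up, 0.012 pressed down to its stop (about 7 N there); springs back up when let go.
- label_roll: White label roll, 68 mm across, 40 mm high, loose. Bystander.
- tape_measure: Yellow tape measure, 35 x 81 x 65 mm, loose. Bystander.
- test_weight: Small brass weight, 32 mm across, 40 mm high, loose. Bystander.

How it is judged:
By the outcome, as a careful person would: the job done as asked, in the order asked, and still so for the second after the job is handed in, with the robot touching nothing.
It also fails if it takes over 72 s, if anything falls off the work surface, if the arm or the gripper's body presses on something with over 40 N, if the wrist force passes 120 N, or if a joint passes its speed limit or range.

### The arm

A 6-joint arm with a two-finger parallel gripper is mounted at the origin on a cart in front of the work surface, level with it; the furniture and walls round the work are solid. World frame = base frame: x ahead of the robot, y to its left, z up, the work surface at z = 0. Lengths are in m, angles in rad, forces in N, time in s.
With the tool pointing down it reaches from about 0.375 to 0.75 m from the base axis. Payload 9 kg.
Tool frame: the origin (TCP) lies at the very end of the fingers, on their centre line; the grasp point (between the pads) lies 19 mm behind it (ctrl.tcp_to_grasp is the distance from the TCP to the grasp point, in m); z points along the fingers, y is the line along which they close (so a half turn about z gives the same grasp; the last joint's range is limited). The gripper opens to 85 mm and grips with 20 to 120 N. Pads are 22 mm wide; open, the fingers measure 114 mm over their backs; the gripper's body (76 mm by 85 mm) begins 54 mm behind the grasp point. The pads swing forward as they close: fully open they stand 13 mm farther back than shut.
Start: joints at [-1.433, 0.104, 0.097, 1.564, 0, 1.353], TCP at [0.209, -0.562, 0.231] pointing down, gripper open.
Joint ranges: [-2.99, 2.99], [-0.84, 1.86], [-1.1, 1.16], [-1.84, 2.11], [-1.51, 1.56], [-3.14, 3.14]. Speed limits (rad/s): [2.22, 2.22, 2.57, 3.14, 3.14, 3.14].

### API

Orientations are given as a unit quaternion [x, y, z, w].
In Python, from rig import ctrl gives the robot as it stands.
- The arm moves only by the tool shift_gripper, called after ">>>" in YAML: its name, and indented under it one key for each argument. Schema: {"type":"object","properties":{"motion":{"type":"array","items":{"type":"object","properties":{"tx":{"type":"number"},"ty":{"type":"number"},"tz":{"type":"number"},"ax":{"type":"number"},"ay":{"type":"number"},"az":{"type":"number"}},"additionalProperties":false},"minItems":1,"maxItems":20},"aperture":{"type":"number"},"force":{"type":"number"},"only":{"type":"string"},"quiet":{"type":"boolean"},"lines":{"type":"string"}},"required":["motion"],"additionalProperties":false}. motion is a list of rows, 1 to 20 of them, each an object with the fields tx, ty, tz (the shift in m), ax, ay, az (a rotation vector in rad); a field left out counts as zero; each row shifts and turns the commanded pose from where the row before left it, along the tool's axes as they then stand; what a row does not reach is not made up. A row lasts 1/12 s, in which the tool goes at most 0.0417 m and 0.125 rad, less where a joint would pass 70% of its speed; a pose out of reach is approached as far as the arm can. aperture is the finger opening in m, set as the call begins (left out keeps the last). The fingers move at their own pace and stop on an object; force is the grip in N (left out, the last holds). Time passes only in rows, so rows that do not move let the fingers close. The tool returns the time, the measured TCP pose, the force, the opening and the grip force at its end. only (a regular expression) keeps the lines of the reply that match it, lines (a string "A,B") keeps lines A to B, and quiet returns only ok. Input that does not fit is refused with a message, and nothing moves.
- ctrl.read_state(): the state, without advancing time (a new reading comes with each control period).
- ctrl.get_image(name): name is "scene" or "top" or "wrist"; returns (picture, depth): 384x512x3 uint8, red, green, blue; 384x512 float32, m along the optical axis (not along the pixel's ray), 0 where there is no reading.
- ctrl.camera_params(name): a dict with "intrinsics" (3x3 intrinsics, pixels), "rvec" (rotation vector, rad) and "tvec" (3), from world to camera coordinates, as OpenCV has them. Camera axes: x right, y down, z forward; pixel columns grow to the right and rows downward; lengths in m; the calibration is good to about 2 mm. A picture is of the moment at which its call begins: read the wrist's pose just before it. camera_params takes no time and is no camera call; for the wrist camera it gives the pose at the moment of the call.
- ctrl.close_job(): hands the job in; it is judged then, once.
The state is a dict: "t": time; "joint_positions": joint angles; "dq": joint speeds; "joint_torque": joint torques, N m; "tool_pos": TCP position; "tcp_rot": TCP orientation; "ft_force": force on the tool from outside, world axes, zero at the start; "ft_torque": the same for the moment, N m; "gripper_width": finger opening in m; "gripper_force": force on a finger pad.
Only numpy, scipy, OpenCV 4.12 (cv2) and the standard library are available. Lean on these libraries where they do the work, as an engineer would, in place of code of your own. Each camera call takes 0.05 s, during which the arm holds its last target. There are 200 camera calls.

## Working session

There is one attempt and no reset: what is moved stays moved. The work goes in short steps, Python scripts to look and compute and a tool call to move; the robot and the scene stay as the last step left them, time stands still between calls to the robot, and variables do not carry over. Pictures are saved under pics/ and viewed, at most 10 in all, crops included, and the job is handed in when it is done.

```bash
ls; mkdir -p pics
```

Run:
```python
from rig import ctrl
import cv2,numpy as np
s=ctrl.read_state();print({k:np.round(v,3).tolist() for k,v in s.items()})
ims=[]
for n in["scene","top"]:
    im,d=ctrl.get_image(n);np.savez(f'pics/{n}0.npz',im=im,d=d)
    cv2.imwrite(f'pics/{n}0.png',im[:,:,::-1])
    p=ctrl.camera_params(n);R=cv2.Rodrigues(np.array(p['rvec']))[0];print(n,np.round(p['intrinsics'],1).tolist(),(-R.T@np.array(p['tvec'])).round(3),R.round(3).tolist())
```

```text
pics
rig.py
{'t': 0.0, 'joint_positions': [-1.433, 0.105, 0.096, 1.564, 0.0, 1.353], 'dq': [-0.002, -0.0, 0.0, 0.001, -0.001, -0.004], 'joint_torque': [0.001, -55.691, 50.367, 0.016, -0.0, 0.0], 'tool_pos': [0.209, -0.562, 0.231], 'tcp_rot': [0.984, 0.177, 0.0, -0.001], 'ft_force': [-0.922, 0.534, -0.426], 'ft_torque': [0.06, -0.02, -0.008], 'gripper_force': 0.0, 'gripper_width': 0.085}
scene [[487.4, 0.0, 264.1], [0.0, 487.4, 189.0], [0.0, 0.0, 1.0]] [0.009 1.127 0.596] [[-0.855, -0.518, 0.017], [-0.241, 0.369, -0.898], [0.459, -0.772, -0.441]]
top [[497.5, 0.0, 257.9], [0.0, 497.5, 194.4], [0.0, 0.0, 1.0]] [0.353 0.241 1.41 ] [[-0.011, -1.0, -0.007], [-0.993, 0.011, -0.117], [0.117, 0.005, -0.993]]
```

View pics/scene0.png

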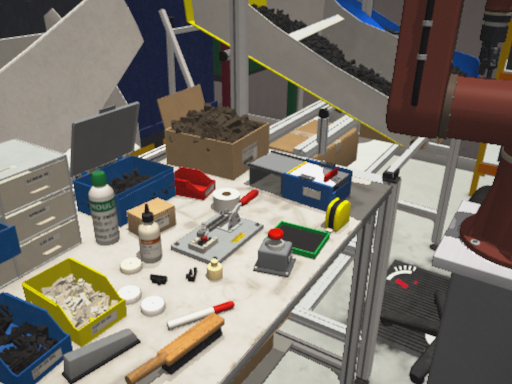

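View pics/top0.png

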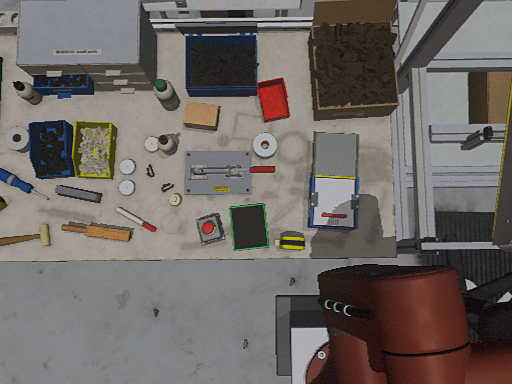

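The scene view shows the case at (315,180), the tray at (300,238), the counter at (274,250) and the tape measure at (338,213). In the top view the case is at (333,180) with its thumb bar at (334,215) and lip at (334,177). The tray is at (250,227), the plunger at (208,228) and the tape at (291,241). Next I'll measure by colour masks.

Create h.py:
```python
import cv2,numpy as np
from rig import ctrl
def cam(n,p=None):
    p=p or ctrl.camera_params(n);R=cv2.Rodrigues(np.array(p['rvec']))[0]
    return np.array(p['intrinsics']),R,-R.T@np.array(p['tvec'])
def ray(c,uv):
    K,R,o=c;return R.T@np.linalg.inv(K)@np.array([uv[0],uv[1],1.])
def onz(c,uv,z):
    d=ray(c,uv);return c[2]+d*(z-c[2][2])/d[2]
def cloud(c,d):
    K,R,o=c;v,u=np.mgrid[:d.shape[0],:d.shape[1]]
    P=np.stack([(u-K[0,2])/K[0,0]*d,(v-K[1,2])/K[1,1]*d,d],-1)
    return P@R+o
def tri(c1,a,c2,b):
    d1,d2=ray(c1,a),ray(c2,b);s=np.linalg.lstsq(np.stack([d1,-d2],1),c2[2]-c1[2],rcond=None)[0]
    p,q=c1[2]+s[0]*d1,c2[2]+s[1]*d2;return (p+q)/2,np.linalg.norm(p-q)
def mask(im,name):
    h=cv2.cvtColor(im,cv2.COLOR_RGB2HSV);lo,hi={'red':((0,130,90),(8,255,255)),'yellow':((22,120,90),(34,255,255)),'green':((45,120,50),(80,255,255)),'blue':((100,110,40),(125,255,255))}[name]
    m=cv2.inRange(h,lo,hi)
    if name=='red': m|=cv2.inRange(h,(172,130,90),(180,255,255))
    return m
def blobs(im,name,box,amin=15):
    m=np.zeros(im.shape[:2],np.uint8);x0,y0,x1,y1=box;m[y0:y1,x0:x1]=mask(im,name)[y0:y1,x0:x1]
    n,l,st,ce=cv2.connectedComponentsWithStats(m)
    return [(ce[i],st[i],l==i) for i in range(1,n) if st[i][4]>=amin]
```

Run:
```python
from h import *
T,S=cam('top'),cam('scene')
zt=np.load('pics/top0.npz');zs=np.load('pics/scene0.npz')
for nm,c,z,boxes in[('top',T,zt,{'red':(190,200,360,245),'yellow':(270,160,370,255),'green':(220,195,275,255),'blue':(300,120,365,235)}),('scene',S,zs,{'red':(260,160,345,245),'yellow':(250,140,365,235),'green':(260,215,335,260),'blue':(245,145,360,205)})]:
    P=cloud(c,z['d'])
    for k,b in boxes.items():
        for ce,st,m in blobs(z['im'],k,b):
            q=P[m&(z['d']>0)]
            r=cv2.minAreaRect(np.argwhere(m)[:,::-1].astype(np.float32))
            print(nm,k,ce.round(1),st.tolist(),'P',np.median(q,0).round(3),'lo',np.percentile(q,3,0).round(3),'hi',np.percentile(q,97,0).round(3),'rect',np.round(r[0]+r[1]+(r[2],),1))
ims=np.hstack([cv2.resize(zt['im'][110:240,285:385],None,fx=4,fy=4,interpolation=2),cv2.resize(zs['im'][145:275,240:340],None,fx=4,fy=4,interpolation=2)])
cv2.imwrite('pics/c1.png',ims[:,:,::-1])
```

```text
top red [333.9 215. ] [322, 214, 25, 3, 61] P [0.452 0.045 0.083] lo [0.449 0.015 0.079] hi [0.455 0.076 0.088] rect [334. 215.   2.  24.  90.]
top red [207.5 227.5] [202, 222, 12, 12, 111] P [0.424 0.384 0.085] lo [0.409 0.369 0.078] hi [0.436 0.397 0.09 ] rect [207.5 227.5  11.   11.   90. ]
top yellow [335.  176.4] [315, 175, 41, 4, 82] P [0.56  0.037 0.066] lo [ 0.554 -0.015  0.062] hi [0.564 0.089 0.071] rect [335.  176.3  40.1   1.9   3. ]
top yellow [292.8 238.1] [281, 236, 24, 5, 85] P [0.393 0.154 0.061] lo [0.387 0.125 0.045] hi [0.398 0.184 0.069] rect [292.5 238.   23.2   3.5   4.4]
top yellow [291.8 246.8] [280, 245, 24, 5, 92] P [0.369 0.158 0.061] lo [0.363 0.127 0.049] hi [0.374 0.187 0.069] rect [291.5 246.8  23.2   3.8   4.1]
top green [249.1 226.3] [230, 203, 39, 48, 240] P [0.429 0.273 0.013] lo [0.365 0.223 0.002] hi [0.491 0.327 0.019] rect [248.7 226.6  44.   35.3  83.7]
top blue [312.6 183. ] [311, 174, 4, 18, 51] P [0.54  0.098 0.073] lo [0.52  0.093 0.057] hi [0.562 0.104 0.079] rect [312.5 182.5  17.    3.   90. ]
top blue [356.6 184.4] [355, 177, 4, 17, 40
[... 978 characters left out ...]
07  0.006] hi [0.426 0.189 0.063] rect [329.5 210.9   7.7  32.3  24. ]
scene yellow [341.5 214.4] [333, 200, 18, 31, 374] P [0.366 0.169 0.038] lo [0.362 0.129 0.007] hi [0.377 0.19  0.062] rect [341.5 215.2  14.8  31.7   9.5]
scene green [306.4 239.8] [276, 221, 54, 38, 417] P [0.395 0.252 0.009] lo [0.364 0.222 0.002] hi [0.49  0.322 0.013] rect [300.  240.2  53.2  28.7  13.2]
scene blue [312.6 161.3] [306, 159, 14, 6, 36] P [ 0.536 -0.019  0.069] lo [ 0.515 -0.024  0.065] hi [ 0.557 -0.015  0.071] rect [312.5 161.4  13.8   2.4  14. ]
scene blue [312.7 189.3] [282, 167, 70, 38, 1240] P [0.48  0.102 0.041] lo [ 0.418 -0.01   0.005] hi [0.561 0.11  0.071] rect [316.9 187.2  35.6  71.3  83.8]
```

View pics/c1.png

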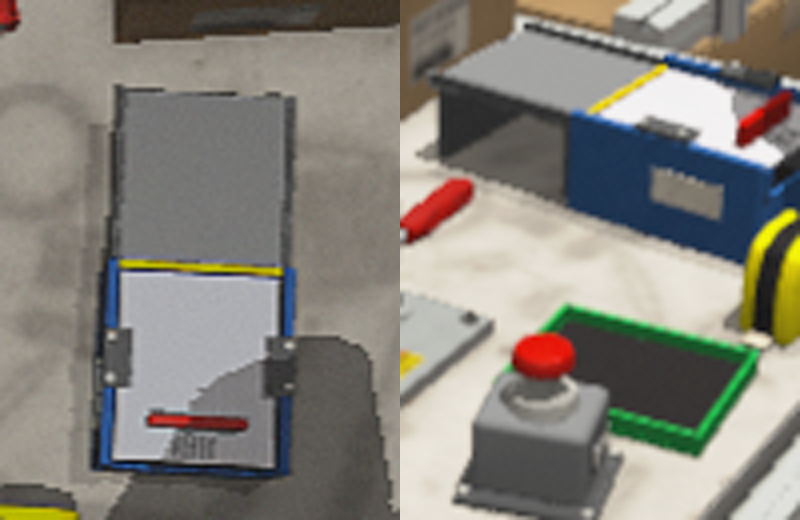

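The crop shows the cover shut with the lip at its top edge, the bar at (195,422) and the ribbed patch at (193,447). The tape sits to the left of the case. Now I'll fit the case yaw, check heights along the path, and get the wrist camera's mounting.

Run:
```python
from h import *
from scipy.spatial.transform import Rotation as Ro
T=cam('top');zt=np.load('pics/top0.npz');im,d=zt['im'],zt['d'];P=cloud(T,d)
s=ctrl.read_state();W=cam('wrist');Rt=Ro.from_quat(s['tcp_rot']).as_matrix()
print('wrist cam in tool',Rt.T@(W[2]-s['tool_pos']),'view axis in tool',(Rt.T@W[1].T).round(2).tolist(),W[0][0,0])
def line(m,z,ax):
    q=np.array([onz(T,(u,v),z)[:2] for v,u in np.argwhere(m)]);f=cv2.fitLine(q.astype(np.float32),cv2.DIST_HUBER,0,.01,.01).ravel();return f
for nm,b,z in[('yellow',(310,170,365,182),.066),('red',(318,210,350,220),.083)]:
    m=np.zeros(d.shape,bool)
    for _,_,k in blobs(im,nm,b): m|=k
    print(nm,line(m,z,0).round(4))
for b in[(308,170,318,194),(308,196,318,225),(352,170,362,194),(352,203,362,226)]:
    m=np.zeros(d.shape,bool)
    for _,_,k in blobs(im,'blue',b): m|=k&(abs(P[...,2]-.073)<.005)
    print('wall',line(m,.073,0).round(4),m.sum())
# ledge + cover extents from depth
for n,zz,b in[('cover',(.062,.068),(318,178,352,226)),]:
    pass
# tray rect on rim z .014
m=np.zeros(d.shape,bool)
for _,_,k in blobs(im,'green',(220,195,275,255)): m|=k
q=np.array([onz(T,(u,v),.014)[:2] for v,u in np.argwhere(m)]);print('tray',cv2.minAreaRect(q.astype(np.float32)))
S=cam('scene');print('plunger tri',tri(T,(207.5,227.5),S,(275.8,233.6)))
# heights over corridor
for x0 in np.arange(.2,.8,.1):
    print('x%.1f'%x0,[ '%.2f'%P[...,2][(abs(P[...,0]-x0)<.05)&(abs(P[...,1]-y)<.05)&(d>0)].max() if ((abs(P[...,0]-x0)<.05)&(abs(P[...,1]-y)<.05)&(d>0)).any() else '-' for y in np.arange(-.6,.5,.1)])
```

```text
wrist cam in tool [ 0.07113933 -0.00034375 -0.14235568] view axis in tool [[-0.0, -0.96, -0.28], [1.0, -0.0, -0.0], [0.0, -0.28, 0.96]] 272.5763862775919
yellow [0.0684 0.9977 0.5591 0.0367]
red [0.0352 0.9994 0.4521 0.0469]
wall [ 0.9958 -0.0918  0.5413  0.0992] 39
wall [ 0.9996 -0.0299  0.4525  0.1051] 44
wall [ 0.9982 -0.0605  0.535  -0.0209] 37
wall [ 0.9986 -0.0535  0.4501 -0.0153] 39
tray ((0.42778000235557556, 0.2747345268726349), (0.12328732013702393, 0.09915494918823242), 5.614982604980469)
plunger tri (array([0.42250143, 0.38344099, 0.07796079]), np.float64(0.0005593799613732484))
x0.2 ['-0.21', '-0.20', '-', '-', '-', '0.70', '0.70', '0.68', '-0.78', '-0.88', '-0.88']
x0.3 ['-0.81', '-0.87', '-0.88', '-0.02', '-0.02', '0.67', '0.70', '0.69', '0.01', '0.01', '0.01']
x0.4 ['-0.82', '-0.89', '0.14', '0.02', '0.02', '0.01', '0.09', '0.09', '0.07', '0.02', '0.09']
x0.5 ['-0.88', '-0.88', '0.14', '-0.03', '-0.02', '0.01', '0.09', '0.09', '0.02', '0.02', '0.05']
x0.6 ['-0.27', '-0.27', '0.15', '-0.03', '-0.03', '0.01', '0.08', '0.08', '0.07', '0.07', '0.08']
x0.7 ['-0.27', '0.00', '0.16', '0.00', '-0.02', '0.12', '0.12', '0.12', '0.05', '0.05', '0.06']
x0.8 ['-0.13', '-0.12', '0.16', '-0.02', '-0.03', '0.16', '0.16', '0.15', '0.09', '0.09', '0.09']
```

>>> shift_gripper:
  motion:
    - {"tz":-0.03, "az":-0.125}
    - {"tz":-0.02, "az":-0.125}
    - {"az":-0.125}
    - {"az":-0.125}
    - {"az":-0.125}
    - {"az":-0.125}
    - {"az":-0.125}
    - {"az":-0.125}
    - {"az":-0.125}
    - {"az":-0.125}
    - {"az":-0.125}
    - {"az":-0.125}
    - {"az":-0.125}
    - {"az":-0.125}
    - {"az":-0.125}
    - {"az":-0.125}
    - {"az":-0.125}
    - {"az":-0.125}
    - {"az":-0.11}
    - {"az":-0.11}
  aperture: 0
  force: 20

```text
t: 1.77
tool_pos: [0.209, -0.5623, 0.2809]
tcp_rot: [0.155, 0.988, 0.0, -0.0]
ft_force: [-0.8, 0.3, -0.4]
gripper_width: -0.0002
gripper_force: 0.0
```

>>> shift_gripper:
  motion:
    - {"tx":-0.0117, "ty":0.0388, "az":-0.125}
    - {"tx":-0.0117, "ty":0.0388, "az":-0.125}
    - {"tx":-0.0117, "ty":0.0388}
    - {"tx":-0.0117, "ty":0.0388}
    - {"tx":-0.0117, "ty":0.0388}
    - {"tx":-0.0117, "ty":0.0388}
    - {"tx":-0.0117, "ty":0.0388}
    - {"tx":-0.0117, "ty":0.0388}
    - {"tx":-0.0117, "ty":0.0388}
    - {"tx":-0.0117, "ty":0.0388}
    - {"tx":-0.0117, "ty":0.0388}
    - {"tx":-0.0117, "ty":0.0388}
    - {"tx":-0.0117, "ty":0.0388}
    - {"tx":-0.0117, "ty":0.0388}
    - {"tx":-0.0117, "ty":0.0388, "tz":0.01}
    - {"tx":-0.0117, "ty":0.0388, "tz":0.01}
    - {"tz":0.02}
    - {}
    - {}

```text
t: 3.35
tool_pos: [0.4493, 0.038, 0.2405]
tcp_rot: [0.032, 0.999, 0.0, -0.001]
ft_force: [0.6, -1.2, 0.6]
gripper_width: 0.0002
gripper_force: 0.0
```

Add to h.py:
```python
def case(o=(0.491,0.0421),yaw=-0.066):
    c,s=np.cos(yaw),np.sin(yaw);o=np.array([*o,0]);return np.array([[c,-s,0],[s,c,0],[0,0,1.]]),o
def report(o,yaw):
    from scipy.spatial.transform import Rotation as Ro
    s=ctrl.read_state();R,o=case(o,yaw);Rt=Ro.from_quat(s['tcp_rot']).as_matrix()
    print('t',s['t'],'tcp case',(R.T@(s['tool_pos']-o)).round(4),'world',np.round(s['tool_pos'],4),'tool axes in case',(R.T@Rt).round(3).tolist(),'F',np.round(s['ft_force'],1),'w',round(s['gripper_width'],4),round(s['gripper_force'],1))
```

Run:
```python
from h import *
report((0.491,0.0421),-0.066)
im,d=ctrl.get_image('wrist');c=cam('wrist');np.savez('pics/w1.npz',im=im,d=d);cv2.imwrite('pics/w1.png',im[:,:,::-1])
P=cloud(c,d);R,o=case();Q=(P-o)@R
for nm in['red','yellow','blue']:
    for ce,st,m in blobs(im,nm,(0,0,512,384),40):
        q=Q[m&(d>0)]
        print(nm,ce.round(),st.tolist(),np.median(q,0).round(4),'lo',np.percentile(q,2,0).round(4),'hi',np.percentile(q,98,0).round(4))
```

```text
t 3.35 tcp case [-0.0413 -0.0068  0.2405] world [0.4493 0.038  0.2405] tool axes in case [[-1.0, -0.001, -0.002], [-0.001, 1.0, -0.0], [0.002, -0.0, -1.0]] F [ 0.6 -1.2  0.6] w 0.0002 0.0
red [ 39. 141.] [35, 133, 10, 15, 113] [ 0.008  -0.9833 -0.8856] lo [-0.0859 -1.0106 -0.8927] hi [ 0.0356 -0.2957  0.0058]
red [256. 181.] [228, 179, 56, 5, 278] [-0.0376 -0.0022  0.0837] lo [-0.0399 -0.0328  0.0822] hi [-0.0351  0.0273  0.0854]
red [402. 262.] [377, 255, 54, 16, 677] [0.0787 0.1933 0.0613] lo [0.0728 0.1622 0.0535] hi [0.0894 0.2287 0.0648]
yellow [348.  99.] [320, 94, 53, 11, 485] [-0.1264  0.1008  0.0631] lo [-0.1311  0.0747  0.0506] hi [-0.1211  0.1284  0.0656]
yellow [345. 120.] [319, 116, 52, 10, 478] [-0.1037  0.0991  0.063 ] lo [-0.1082  0.074   0.0537] hi [-0.0982  0.1286  0.0653]
yel
[... 260 characters left out ...]
, 75, 4, 243] [-0.0667 -0.0024  0.0466] lo [-0.0683 -0.0461  0.0388] hi [-0.0653  0.0405  0.0481]
blue [204. 174.] [201, 153, 7, 45, 202] [-0.0453 -0.0618  0.0737] lo [-0.0668 -0.0646  0.0722] hi [-0.0172 -0.0594  0.075 ]
blue [306. 185.] [303, 172, 7, 26, 138] [-0.0302  0.057   0.0737] lo [-0.0449  0.0538  0.0722] hi [-0.0155  0.0599  0.0751]
blue [208. 247.] [206, 231, 6, 32, 148] [ 0.0501 -0.0616  0.0739] lo [ 0.0283 -0.0646  0.0716] hi [ 0.0708 -0.0591  0.0754]
blue [302. 246.] [299, 230, 8, 33, 188] [0.0484 0.0566 0.0738] lo [0.0271 0.0532 0.0719] hi [0.0705 0.0601 0.0754]
blue [507. 376.] [500, 368, 12, 16, 145] [0.2959 0.4033 0.0441] lo [0.2945 0.3873 0.0297] hi [0.2975 0.4189 0.0547]
```

View pics/w1.png

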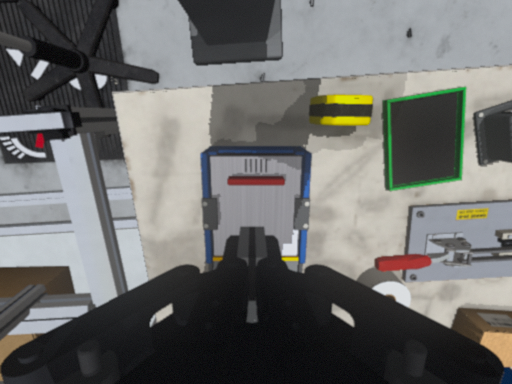

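The wrist view shows the bar at (256,181), the patch at (256,166), the lip at (290,259) and the tray at (425,137). The case origin comes out at about (0.4917, 0.0408), yaw -0.066. Now I'll descend behind the bar.

>>> shift_gripper:
  motion:
    - {"tx":0.0145, "ty":0.0055, "tz":0.03}
    - {"tz":0.04}
    - {"tz":0.04}
    - {"tz":0.04}
    - {"tz":0.012}
    - {"tz":0.004}
    - {}
    - {}

```text
t: 4.07
tool_pos: [0.4377, 0.0434, 0.078]
tcp_rot: [0.033, 0.999, -0.0, 0.002]
ft_force: [0.5, -0.7, 0.4]
gripper_width: -0.0
gripper_force: 0.0
```

Run:
```python
from h import *
report((0.4917,0.0408),-0.066)
```

```text
t 4.0667 tcp case [-0.0541 -0.001   0.078 ] world [0.4377 0.0434 0.078 ] tool axes in case [[-1.0, 0.001, 0.003], [0.001, 1.0, -0.001], [-0.003, -0.001, -1.0]] F [ 0.5 -0.7  0.4] w -0.0 0.0
```

>>> shift_gripper:
  motion:
    - {"tz":0.003}
    - {"tz":0.003}
    - {"tz":0.003}
    - {"tz":0.002}
    - {}

```text
t: 4.48
tool_pos: [0.4361, 0.0443, 0.0641]
tcp_rot: [0.033, 0.999, -0.0, -0.0]
ft_force: [0.6, -0.2, 1.0]
gripper_width: -0.0001
gripper_force: 0.5
```

Run:
```python
from h import *
report((0.4917,0.0408),-0.066)
```

```text
t 4.4833 tcp case [-0.0558 -0.0002  0.0641] world [0.4361 0.0443 0.0641] tool axes in case [[-1.0, -0.0, -0.0], [-0.0, 1.0, -0.0], [0.0, -0.0, -1.0]] F [ 0.6 -0.2  1. ] w -0.0001 0.5
```

>>> shift_gripper:
  motion:
    - {"tz":0.003}
    - {"tz":0.003}
    - {"tz":0.002}
    - {"tz":0.001}
    - {}
    - {}

```text
t: 4.98
tool_pos: [0.436, 0.0443, 0.0579]
tcp_rot: [0.033, 0.999, -0.0, 0.0]
ft_force: [-16.8, 2.5, 31.0]
gripper_width: 0.0002
gripper_force: 18.1
```

Run:
```python
from h import *
report((0.4917,0.0408),-0.066)
```

```text
t 4.9833 tcp case [-0.0559 -0.0002  0.0579] world [0.436  0.0443 0.0579] tool axes in case [[-1.0, -0.001, 0.0], [-0.001, 1.0, -0.001], [-0.0, -0.001, -1.0]] F [-16.8   2.5  31. ] w 0.0002 18.1
```

>>> shift_gripper:
  motion:
    - {"tz":-0.0015}
    - {"tx":-0.002}
    - {"tx":-0.002}
    - {"tx":-0.003}
    - {"tx":-0.003}
    - {"tx":-0.003}
    - {"tx":-0.002}
    - {}
    - {}

```text
t: 5.73
tool_pos: [0.4458, 0.0438, 0.0586]
tcp_rot: [0.032, 0.999, -0.0, -0.005]
ft_force: [-44.4, 2.2, 48.4]
gripper_width: 0.0002
gripper_force: 35.4
```

Run:
```python
from h import *
report((0.4917,0.0408),-0.066)
im,d=ctrl.get_image('scene');cv2.imwrite('pics/s2.png',cv2.resize(im[140:230,230:370],None,fx=5,fy=5,interpolation=2)[:,:,::-1])
```

```text
t 5.7333 tcp case [-0.046   0.      0.0586] world [0.4458 0.0438 0.0586] tool axes in case [[-1.0, -0.001, -0.011], [-0.001, 1.0, -0.001], [0.011, -0.001, -1.0]] F [-44.4   2.2  48.4] w 0.0002 35.4
```

View pics/s2.png

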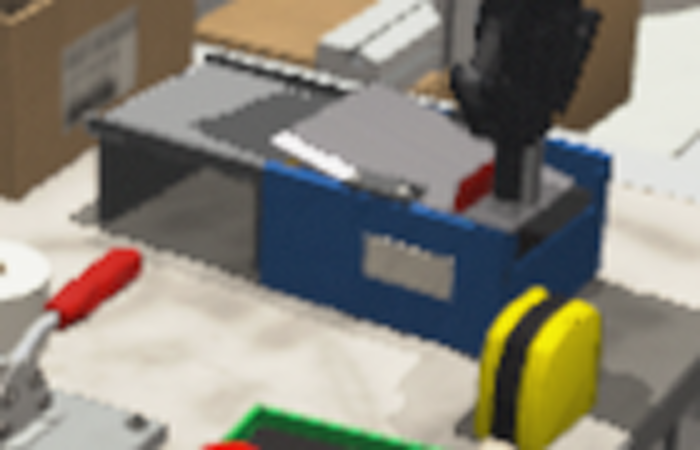

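The crop shows the cover's far end tipped up and over the lip, with the white nose edge at (310,155) hiding the yellow. The force is high, so I'll ease up a little and keep pushing.

>>> shift_gripper:
  motion:
    - {"tz":-0.002}
    - {"tz":-0.001}
    - {"tx":-0.002}
    - {"tx":-0.002}
    - {}

```text
t: 6.2
tool_pos: [0.4521, 0.0435, 0.0609]
tcp_rot: [0.033, 0.999, -0.0, -0.003]
ft_force: [-24.2, 2.0, 28.8]
gripper_width: -0.0002
gripper_force: 19.9
```

Run:
```python
from h import *
report((0.4917,0.0408),-0.066)
```

```text
t 6.2 tcp case [-0.0397  0.0001  0.0609] world [0.4521 0.0435 0.0609] tool axes in case [[-1.0, -0.001, -0.006], [-0.001, 1.0, -0.0], [0.006, -0.0, -1.0]] F [-24.2   2.   28.8] w -0.0002 19.9
```

>>> shift_gripper:
  motion:
    - {"tx":0.001, "tz":-0.005}
    - {"tx":0.002, "tz":-0.005}
    - {"tz":-0.003}
    - {}
    - {}

```text
t: 6.62
tool_pos: [0.4522, 0.0431, 0.0728]
tcp_rot: [0.033, 0.999, -0.0, 0.0]
ft_force: [0.7, 0.0, -0.1]
gripper_width: -0.0002
gripper_force: 0.0
```

Run:
```python
from h import *
report((0.4917,0.0408),-0.066)
im,d=ctrl.get_image('scene');cv2.imwrite('pics/s3.png',cv2.resize(im[140:230,230:370],None,fx=5,fy=5,interpolation=2)[:,:,::-1])
```

```text
t 6.6167 tcp case [-0.0395 -0.0003  0.0728] world [0.4522 0.0431 0.0728] tool axes in case [[-1.0, -0.0, 0.001], [-0.0, 1.0, -0.0], [-0.001, -0.0, -1.0]] F [ 0.7  0.  -0.1] w -0.0002 0.0
```

View pics/s3.png

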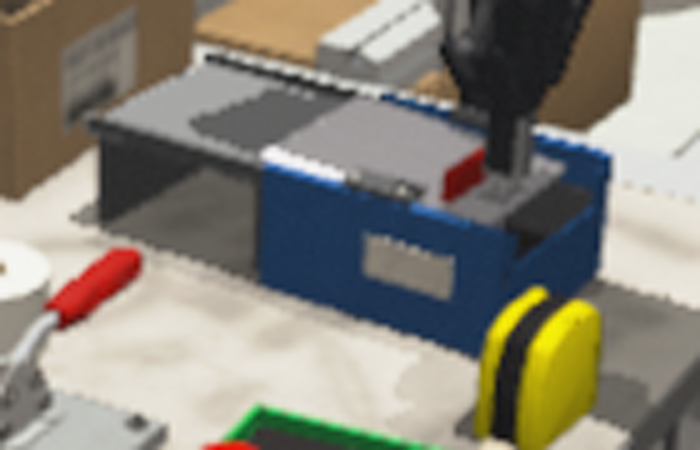

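The nose now rests on the lip at (300,155) and the bar is free ahead of the finger. I'll push it off.

>>> shift_gripper:
  motion:
    - {"tx":-0.006}
    - {"tx":-0.01}
    - {"tx":-0.012}
    - {"tx":-0.012}
    - {"tx":-0.012}
    - {"tx":-0.012}
    - {"tx":-0.012}
    - {"tx":-0.012}
    - {"tx":-0.012}
    - {"tx":-0.012}
    - {"tx":-0.008}
    - {"tx":-0.006}
    - {"tx":-0.003}
    - {}
    - {}

```text
t: 7.92
tool_pos: [0.5807, 0.0347, 0.0729]
tcp_rot: [0.033, 0.999, -0.0, 0.0]
ft_force: [-0.6, 0.3, -0.8]
gripper_width: -0.0001
gripper_force: 0.0
```

Run:
```python
from h import *
report((0.4917,0.0408),-0.066)
im,d=ctrl.get_image('top');cv2.imwrite('pics/t3.png',cv2.resize(im[110:240,285:385],None,fx=4,fy=4,interpolation=2)[:,:,::-1])
```

```text
t 7.9167 tcp case [ 0.0892 -0.0002  0.0729] world [0.5807 0.0347 0.0729] tool axes in case [[-1.0, -0.0, 0.0], [-0.0, 1.0, -0.0], [-0.0, -0.0, -1.0]] F [-0.6  0.3 -0.8] w -0.0001 0.0
```

>>> shift_gripper:
  motion:
    - {"tx":0.002, "tz":-0.02}
    - {"tz":-0.04}
    - {"tx":0.02, "tz":-0.03}
    - {"tx":0.02, "tz":-0.03}
    - {"tx":0.02, "tz":-0.01}
    - {}
    - {}
    - {}
  aperture: 0.085

```text
t: 8.63
tool_pos: [0.519, 0.0388, 0.2024]
tcp_rot: [0.033, 0.999, -0.0, 0.0]
ft_force: [-0.5, 0.6, -0.2]
gripper_width: 0.0848
gripper_force: 0.0
```

Run:
```python
from h import *
o=(0.4917,0.0408);report(o,-0.066)
c=cam('wrist');im,d=ctrl.get_image('wrist');np.savez('pics/w4.npz',im=im,d=d)
t,td=ctrl.get_image('top');np.savez('pics/t4.npz',im=t,d=td)
R,oo=case(o)
for nm,cc,dd in[('w',c,d),('t',cam('top'),td)]:
    Q=(cloud(cc,dd)-oo)@R
    ins=(abs(Q[...,1])<.05)&(Q[...,0]>-.066)&(Q[...,0]<.064)&(Q[...,2]>.005)&(Q[...,2]<.075)&(dd>0)
    print(nm,'z hist',np.histogram(Q[...,2][ins],np.arange(.01,.08,.004)))
    m=(ins&(Q[...,2]>.030)&(Q[...,2]<.05));m=m.astype(np.uint8)
    n,l,st,ce=cv2.connectedComponentsWithStats(m)
    for i in range(1,n):
        if st[i][4]>60:
            q=Q[l==i];print(st[i],cv2.minAreaRect(q[:,:2].astype(np.float32)),np.percentile(q,[3,50,97],axis=0).round(4).tolist())
    led=(abs(Q[...,1])<.05)&(Q[...,0]>.15)&(Q[...,0]<.2)&(dd>0)&(Q[...,2]>.04);print('cover z',np.median(Q[...,2][led]))
a=cv2.resize(t[100:240,280:400],None,fx=3,fy=3);b=im[100:,130:430]
h=max(a.shape[0],b.shape[0]);f=lambda x:cv2.copyMakeBorder(x,0,h-x.shape[0],0,0,0);cv2.imwrite('pics/c4.png',np.hstack([f(a),f(b)])[:,:,::-1])
```

```text
t 8.6333 tcp case [ 2.730e-02 -2.000e-04  2.024e-01] world [0.519  0.0388 0.2024] tool axes in case [[-1.0, -0.0, 0.0], [-0.0, 1.0, -0.0], [-0.0, -0.0, -1.0]] F [-0.5  0.6 -0.2] w 0.0848 0.0
w z hist (array([   0,   41, 6944,   74,   73,  147, 1864,  152,  503,   84,   62,
         14,   29,    0,    0,    7,   11]), array([0.01 , 0.014, 0.018, 0.022, 0.026, 0.03 , 0.034, 0.038, 0.042,
       0.046, 0.05 , 0.054, 0.058, 0.062, 0.066, 0.07 , 0.074, 0.078]))
[205  90  74   2 112] ((-0.06587830185890198, -0.010649893432855606), (0.07828885316848755, 0.0002328560221940279), 89.99713897705078) [[-0.066, -0.0461, 0.0325], [-0.0659, -0.0099, 0.0345], [-0.0658, 0.0261, 0.0463]]
[280  90  21 120 363] ((-0.002302408218383789, 0.04899268224835396), (0.1312188059091568, 0.018503010272979736), 8.194005966186523) [[-0.0659, 0.038, 0.031], [-0.0128, 0.0493, 0.0401], [0.0595, 0.0495, 0.0493]]
[ 227  129   59   41 2274] ((-0.003467325121164322, 0.005050087347626686), (0.06553009897470474, 0.044169194996356964), 88.48795318603516) [[-0.0241, -0.0261, 0.0344], [-0.0043, 0.005, 0.036], [0.0174, 0.0356, 0.0444]]
cover z 0.06874156458907044
t z hist (array([ 11, 142, 335, 175,  33,  51, 170,  90,  46,  17,   1,   0,   0,
         0,   0,   2,   0]), array([0.01 , 0.014, 0.018, 0.022, 0.026, 0.03 , 0.034, 0.038, 0.042,
       0.046, 0.05 , 0.054, 0.058, 0.062, 0.066, 0.07 , 0.074, 0.078]))
[318 195  25  18 374] ((-0.005638442002236843, 0.007571382448077202), (0.06690491735935211, 0.04468269273638725), 87.51901245117188) [[-0.0264, -0.0233, 0.0319], [-0.0058, 0.0079, 0.0371], [0.015, 0.0383, 0.0466]]
cover z 0.06915151856817059
```

View pics/c4.png

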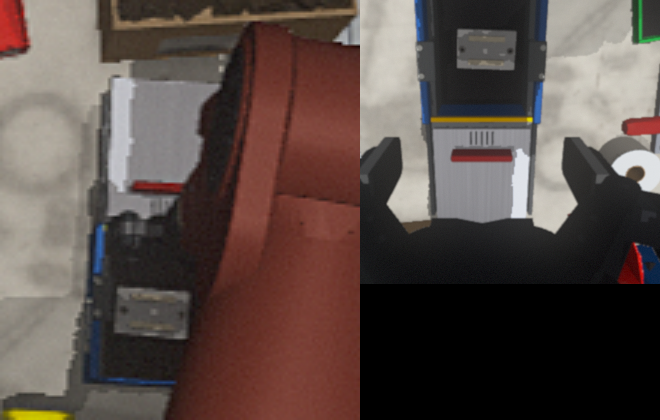

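The picture shows the cover flat on the ledge and the nest at (152,313) in the top crop and (487,48) in the wrist crop. I get the nest at case (-0.0045, 0.0063), yaw about -0.03, standing z 20 to 44 mm.

>>> shift_gripper:
  motion:
    - {"tx":0.0318, "ty":0.0065, "az":0.1}
    - {"az":0.125}
    - {"az":0.125}
    - {"az":0.125}
    - {"az":0.125}
    - {"az":0.125}
    - {"az":0.125}
    - {"az":0.125}
    - {"az":0.125}
    - {"az":0.125}
    - {"tz":0.02, "az":0.125}
    - {"tz":0.02, "az":0.125}
    - {"tz":0.02, "az":0.125}
    - {"tz":0.02}
    - {"tz":0.02}
    - {}
    - {}
    - {}
  aperture: 0.066

```text
t: 10.23
tool_pos: [0.4879, 0.0473, 0.1035]
tcp_rot: [0.74, 0.673, 0.0, 0.0]
ft_force: [-0.1, 0.1, 0.1]
gripper_width: 0.0659
gripper_force: 0.0
```

Run:
```python
from h import *
report((0.4917,0.0408),-0.066)
```

```text
t 10.2333 tcp case [-0.0042  0.0062  0.1035] world [0.4879 0.0473 0.1035] tool axes in case [[0.029, 1.0, 0.0], [1.0, -0.029, -0.0], [-0.0, 0.0, -1.0]] F [-0.1  0.1  0.1] w 0.0659 0.0
```

>>> shift_gripper:
  motion:
    - {"tz":0.02}
    - {"tz":0.02}
    - {"tz":0.02}
    - {"tz":0.012}
    - {"tz":0.006}
    - {"tz":0.0035}
    - {}
    - {}
    - {}

```text
t: 10.98
tool_pos: [0.4884, 0.0472, 0.0225]
tcp_rot: [0.74, 0.673, 0.0, 0.001]
ft_force: [-0.2, 0.0, 0.0]
gripper_width: 0.0658
gripper_force: 0.0
```

Run:
```python
from h import *
report((0.4917,0.0408),-0.066)
```

```text
t 10.9833 tcp case [-0.0037  0.0062  0.0225] world [0.4884 0.0472 0.0225] tool axes in case [[0.029, 1.0, 0.002], [1.0, -0.029, -0.0], [-0.0, 0.002, -1.0]] F [-0.2  0.   0. ] w 0.0658 0.0
```

>>> shift_gripper:
  motion:
    - {}
    - {}
    - {}
    - {}
    - {}
    - {}
  aperture: 0.03
  force: 45

```text
t: 11.48
tool_pos: [0.4883, 0.0472, 0.0223]
tcp_rot: [0.74, 0.673, 0.0, 0.001]
ft_force: [-0.1, 0.8, 5.6]
gripper_width: 0.0432
gripper_force: 46.5
```

Run:
```python
from h import *
report((0.4917,0.0408),-0.066)
```

```text
t 11.4833 tcp case [-0.0039  0.0062  0.0223] world [0.4883 0.0472 0.0223] tool axes in case [[0.029, 1.0, 0.001], [1.0, -0.029, -0.0], [-0.0, 0.002, -1.0]] F [-0.1  0.8  5.6] w 0.0432 46.5
```

>>> shift_gripper:
  motion:
    - {"tz":-0.01}
    - {"tz":-0.02}
    - {"tz":-0.03}
    - {"tz":-0.03}
    - {"tz":-0.03}
    - {"tz":-0.02}
    - {"tx":0.02}
    - {"tx":0.03, "ty":-0.005}
    - {"tx":0.03, "ty":-0.008}
    - {"tx":0.02, "ty":-0.005}
    - {"tx":0.01}
    - {}
    - {}
    - {}

```text
t: 12.65
tool_pos: [0.4803, 0.1577, 0.1614]
tcp_rot: [0.74, 0.673, -0.0, 0.0]
ft_force: [0.8, -0.1, -1.2]
gripper_width: 0.0427
gripper_force: 46.1
```

Run:
```python
from h import *
report((0.4917,0.0408),-0.066)
c=cam('wrist');im,d=ctrl.get_image('wrist');T=cam('top');t,td=ctrl.get_image('top');S=cam('scene');s,sd=ctrl.get_image('scene')
for nm,cc,i,dd in[('w',c,im,d),('t',T,t,td),('s',S,s,sd)]:
    P=cloud(cc,dd)
    for ce,st,m in blobs(i,'green',(0,0,512,384),80):
        q=P[m&(dd>0)];g=(abs(q[:,0]-.43)<.1)&(abs(q[:,1]-.27)<.1)&(q[:,2]>.008)
        if g.sum()<60: continue
        e=np.array([onz(cc,(u,v),.014)[:2] for v,u in np.argwhere(m)])
        r=cv2.minAreaRect(q[g][:,:2].astype(np.float32));print(nm,ce.round(),st.tolist(),'depth',np.round(r[0]+r[1]+(r[2],),4),'ray',np.round(np.hstack(cv2.minAreaRect(e.astype(np.float32))),4),'z',np.percentile(q[:,2],[5,50,95]).round(4))
        f=((abs(P[...,0]-r[0][0])<.04)&(abs(P[...,1]-r[0][1])<.03)&(dd>0));print(' floor z',np.percentile(P[...,2][f],[10,50,90]).round(4))
cv2.imwrite('pics/w5.png',im[:,:,::-1])
```

```text
t 12.65 tcp case [-0.0191  0.1159  0.1614] world [0.4803 0.1577 0.1614] tool axes in case [[0.03, 1.0, 0.0], [1.0, -0.03, -0.001], [-0.001, 0.0, -1.0]] F [ 0.8 -0.1 -1.2] w 0.0427 46.1
w [183.  61.] [113, 2, 147, 133, 2953] depth [0.4296 0.2734 0.123  0.0997 5.6173] ray [0.4297 0.2731 0.1227 0.0992 5.5771] z [0.0036 0.0129 0.0148]
 floor z [0.0039 0.0048 0.0058]
t [249. 226.] [230, 203, 39, 48, 236] depth [0.428  0.2752 0.1235 0.0981 5.5434] ray [0.428  0.2746 0.1233 0.0992 5.8562] z [0.0019 0.0139 0.0193]
 floor z [0.0018 0.0055 0.0095]
s [306. 240.] [276, 221, 54, 38, 417] depth [0.4252 0.2902 0.125  0.1371 6.9182] ray [0.4236 0.2845 0.1259 0.1157 7.1836] z [0.0021 0.0087 0.0133]
 floor z [0.0017 0.0034 0.0052]
```

View pics/w5.png

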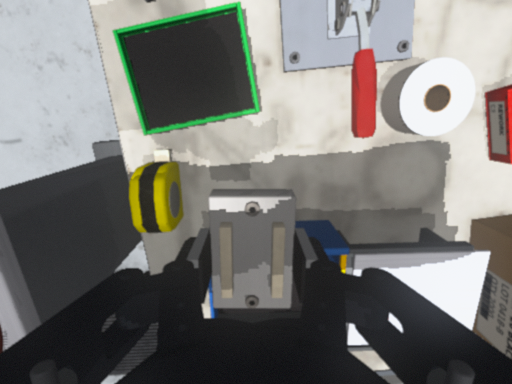

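The nest is held level at (252,250) and the tray is at (187,70). All views put the tray near (0.429, 0.274) with yaw 0.098. Now I'll carry the nest over.

>>> shift_gripper:
  motion:
    - {"tx":0.014, "ty":-0.0078}
    - {"tx":0.0277, "ty":-0.0156}
    - {"tx":0.0277, "ty":-0.0156}
    - {"tx":0.0277, "ty":-0.0156}
    - {"tx":0.0137, "ty":-0.0076, "az":-0.097}
    - {"tz":0.02, "az":-0.097}
    - {"tz":0.03}
    - {"tz":0.03}
    - {"tz":0.03}
    - {"tz":0.02}
    - {"tz":0.012}
    - {}
    - {}
    - {}

```text
t: 13.97
tool_pos: [0.4299, 0.2749, 0.021]
tcp_rot: [0.671, 0.741, 0.001, 0.001]
ft_force: [-0.3, 0.6, 0.2]
gripper_width: 0.0429
gripper_force: 46.1
```

Run:
```python
from h import *
report((0.429,0.274),0.098)
```

```text
t 13.9667 tcp case [0.001  0.0008 0.021 ] world [0.4299 0.2749 0.021 ] tool axes in case [[-0.001, 1.0, 0.002], [1.0, 0.001, 0.0], [0.0, 0.002, -1.0]] F [-0.3  0.6  0.2] w 0.0429 46.1
```

>>> shift_gripper:
  motion:
    - {"tz":0.006}
    - {"tz":0.004}
    - {"tz":0.002}
    - {}
    - {}

```text
t: 14.38
tool_pos: [0.4286, 0.2747, 0.0073]
tcp_rot: [0.671, 0.741, -0.0, 0.0]
ft_force: [-0.2, -0.8, -1.8]
gripper_width: 0.0426
gripper_force: 46.2
```

>>> shift_gripper:
  motion:
    - {"tz":0.001}
    - {"tz":0.001}
    - {}

```text
t: 14.63
tool_pos: [0.4289, 0.2749, 0.0062]
tcp_rot: [0.671, 0.741, 0.0, 0.0]
ft_force: [-3.4, -2.0, 7.4]
gripper_width: 0.0424
gripper_force: 47.1
```

Contact at 7 N, so the nest is down. I'll release to 62 mm and lift.

>>> shift_gripper:
  motion:
    - {}
    - {}
    - {}
    - {}
  aperture: 0.062

```text
t: 14.97
tool_pos: [0.4287, 0.2748, 0.0053]
tcp_rot: [0.671, 0.741, 0.0, 0.0]
ft_force: [-0.3, 0.6, -0.3]
gripper_width: 0.0621
gripper_force: 0.0
```

>>> shift_gripper:
  motion:
    - {"tz":-0.01}
    - {"tz":-0.02}
    - {"tz":-0.03}
    - {"tz":-0.04}
    - {"tz":-0.04}
    - {"tx":-0.03}
    - {"tx":-0.03}
    - {}
    - {}
    - {}
  aperture: 0

```text
t: 15.8
tool_pos: [0.4346, 0.2152, 0.1457]
tcp_rot: [0.671, 0.741, 0.0, -0.0]
ft_force: [0.1, -0.5, -1.1]
gripper_width: -0.0001
gripper_force: 0.0
```

Run:
```python
from h import *
report((0.429,0.274),0.098)
c=cam('wrist');im,d=ctrl.get_image('wrist');s,sd=ctrl.get_image('scene');t,td=ctrl.get_image('top')
for n,cc,i,dd in[('w',c,im,d),('t',cam('top'),t,td),('s',cam('scene'),s,sd)]:
    P=cloud(cc,dd)
    for ce,st,m in blobs(i,'red',(0,0,512,384),60):
        q=P[m&(dd>0)];e=np.median(q,0)
        if np.linalg.norm(e[:2]-[.423,.384])<.03:
            top=q[q[:,2]>np.percentile(q[:,2],95)-.004];print(n,'plunger',ce.round(1),e.round(4),'top mid',((top.max(0)+top.min(0))/2).round(4),'ray85',onz(cc,ce,.085).round(4))
    R,o=case((.429,.274),.098);Q=(P-o)@R;g=(abs(Q[...,0])<.055)&(abs(Q[...,1])<.043)&(Q[...,2]>.014)&(Q[...,2]<.04)&(dd>0)
    if g.sum()>30: q=Q[g];print(n,'nest',np.round(np.hstack(cv2.minAreaRect(q[:,:2].astype(np.float32))),4),'z',np.percentile(q[:,2],[5,30,50,90,98]).round(4))
a=cv2.resize(s[170:280,230:370],None,fx=3,fy=3);b=im;h=384
f=lambda x:cv2.copyMakeBorder(x,0,h-x.shape[0],0,0,0);cv2.imwrite('pics/c6.png',cv2.resize(np.hstack([f(a),f(b)]),None,fx=.85,fy=.85)[:,:,::-1])
```

```text
t 15.8 tcp case [-0.0002 -0.059   0.1457] world [0.4346 0.2152 0.1457] tool axes in case [[-0.0, 1.0, 0.0], [1.0, 0.0, 0.0], [0.0, 0.0, -1.0]] F [ 0.1 -0.5 -1.1] w -0.0001 0.0
w nest [ 4.00000e-04 -6.00000e-04  6.59000e-02  4.40000e-02  8.96167e+01] z [0.0187 0.0196 0.02   0.0276 0.0285]
t plunger [207.4 227.4] [0.4236 0.3839 0.0844] top mid [0.4224 0.3841 0.0878] ray85 [0.4227 0.383  0.085 ]
t nest [-1.32000e-02  2.24000e-02  3.10000e-02  6.93000e-02  8.37205e+01] z [0.016  0.0196 0.0211 0.0274 0.0332]
s plunger [275.7 233.6] [0.4204 0.3888 0.0809] top mid [0.4233 0.3838 0.0829] ray85 [0.4169 0.3936 0.085 ]
s nest [-0.0009 -0.0044  0.0445  0.0761  0.2807] z [0.0155 0.0177 0.0188 0.0256 0.0269]
```

View pics/c6.png

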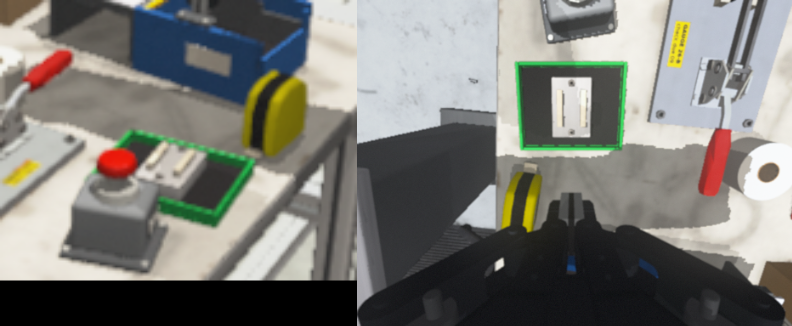

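The nest lies flat and centred in the tray, ribs up, at (571,107). The plunger is at (117,158) in the scene crop and measures (0.423, 0.3837). I'll go above it.

>>> shift_gripper:
  motion:
    - {"tx":0.02, "ty":0.001}
    - {"tx":0.035, "ty":0.001}
    - {"tx":0.037, "ty":0.001}
    - {"tx":0.037, "ty":0.001}
    - {"tx":0.03, "ty":0.001}
    - {"tx":0.0098}
    - {"tz":0.02}
    - {"tz":0.02}
    - {"tz":0.012}
    - {"tz":0.003}
    - {"tz":0.003}
    - {}
    - {}

```text
t: 17.03
tool_pos: [0.4234, 0.3836, 0.0883]
tcp_rot: [0.671, 0.741, 0.001, 0.0]
ft_force: [0.2, -0.0, 0.9]
gripper_width: 0.0002
gripper_force: 0.0
```

>>> shift_gripper:
  motion:
    - {"tz":0.003}
    - {"tz":0.003}
    - {"tz":0.003}
    - {"tz":0.002}
    - {}
    - {}

```text
t: 17.53
tool_pos: [0.4236, 0.3838, 0.0769]
tcp_rot: [0.671, 0.741, 0.001, 0.0]
ft_force: [3.5, 1.7, 5.5]
gripper_width: 0.0001
gripper_force: 2.5
```

>>> shift_gripper:
  motion:
    - {"tz":0.002}
    - {"tz":0.002}
    - {"tz":0.001}
    - {}
    - {}

```text
t: 17.95
tool_pos: [0.4237, 0.3839, 0.0726]
tcp_rot: [0.671, 0.741, 0.001, 0.0]
ft_force: [2.8, 0.5, 9.2]
gripper_width: -0.0004
gripper_force: 4.7
```

>>> shift_gripper:
  motion:
    - {"tz":0.0008}
    - {"tz":0.0007}
    - {}
    - {}

```text
t: 18.28
tool_pos: [0.4239, 0.3839, 0.0723]
tcp_rot: [0.671, 0.741, 0.001, 0.001]
ft_force: [-1.7, -2.2, 18.9]
gripper_width: -0.0001
gripper_force: 9.5
```

The plunger is at its stop: the force climbed to 19 N with no further travel. I'll lift and do a final check.

>>> shift_gripper:
  motion:
    - {"tz":-0.005}
    - {"tz":-0.01}
    - {"tz":-0.02}
    - {"tz":-0.04}
    - {"tz":-0.04}
    - {"tx":-0.02}
    - {"tx":-0.04}
    - {"tx":-0.04}
    - {"tx":-0.04}
    - {"tx":-0.04}
    - {"tx":-0.02}
    - {}
    - {}
    - {}

```text
t: 19.45
tool_pos: [0.4422, 0.1848, 0.1846]
tcp_rot: [0.671, 0.741, -0.0, -0.0]
ft_force: [0.3, -0.8, -0.6]
gripper_width: 0.0001
gripper_force: 0.0
```

Run:
```python
from h import *
s,sd=ctrl.get_image('scene');t,td=ctrl.get_image('top');z=np.load('pics/scene0.npz')
cs,T=cam('scene'),cam('top');P=cloud(cs,sd)
for ce,st,m in blobs(s,'red',(255,215,300,250),60): print('plunger z98',np.percentile(P[m&(sd>0)][:,2],90))
for n,c,i,d in[('s',cs,s,sd),('t',T,t,td)]:
    R,o=case((.4917,.0408));Q=(cloud(c,d)-o)@R
    for ce,st,m in blobs(i,'red',(290,130,360,190) if n=='t' else (270,140,350,200),15):
        print(n,'bar case',np.median(Q[m&(d>0)],0).round(4))
a=cv2.resize(s[140:300,190:370],None,fx=3,fy=3);cv2.imwrite('pics/c7.png',a[:,:,::-1])
```

```text
plunger z98 0.0831296251976342
s bar case [0.1015 0.0064 0.0807]
t bar case [ 0.1037 -0.0007  0.0864]
t bar case [-0.0407  0.1044  0.6786]
t bar case [-0.0461  0.1335  0.674 ]
```

View pics/c7.png

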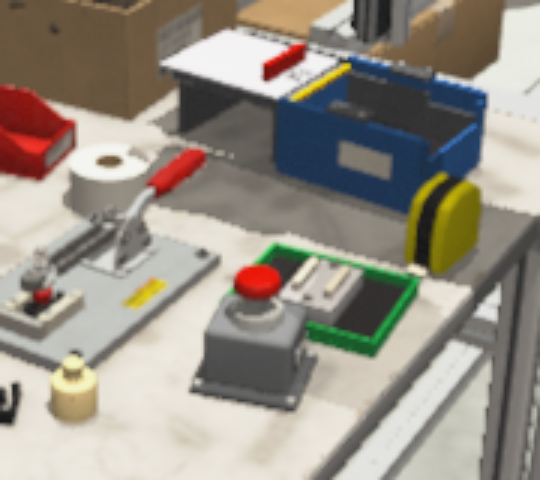

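The picture shows the cover flat on the ledge and clear of the lip, the nest in the tray, and the plunger back up. The bystanders have not moved. Handing in.

```bash
python3 -c "
from rig import ctrl
print(ctrl.close_job())"
```

```text
the job is handed in; nothing more can be done
None
```

The job is handed in at about 19.5 s: the cover lies flat on the ledge, the nest sits flat and right way up in the tray, and the plunger was pressed to its stop and came back up. The label roll, tape measure and brass weight were not touched.

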